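# Unclamp a steel test bar and hold it in the gauge's guard slot

### The arm

A 6-joint arm with a two-finger parallel gripper is mounted at the origin on the work surface. World frame = base frame: x ahead of the robot, y to its left, z up, the work surface at z = 0. Lengths are in m, angles in rad, forces in N, time in s.
With the tool pointing down it reaches from about 0.375 to 0.9 m from the base axis. Payload 3.1 kg.
Tool frame: the origin (TCP) lies midway between the tips of the shut fingers; the grasp point (between the pads) lies robot.grip_depth behind it (robot.grip_depth is the distance from the TCP to the grasp point, in m); z points along the fingers, y is the line along which they close (so a half turn about z gives the same grasp; the last joint's range is limited). The gripper opens to 87 mm and grips with 3 to 60 N. Pads are 19 mm wide; open, the fingers measure 117 mm over their backs; the gripper's body (75 mm by 190 mm) begins 51 mm behind the grasp point.
Start: joints at [-1.391, 0.527, 1.433, -0, 1.181, -0.178], TCP at [0.219, -0.585, 0.223] pointing down, gripper open.
Joint ranges: [-3.08, 3.08], [-0.75, 2.2], [0.22, 2.44], [-1.43, 4.57], [0, 2.65], [-2.85, 2.85]. Speed limits (rad/s): [2.79, 2.79, 3.14, 3.14, 3.14, 3.14].

### API

Orientations are given as a unit quaternion [x, y, z, w].
In Python, from rig import robot gives the robot as it stands.
- The arm moves only by the tool jog_arm, called after "Emit:" as name(argument=value, ...), one argument or row to a line, values as JSON. Schema: {"type":"object","properties":{"motion":{"type":"string"},"aperture":{"type":"number"},"squeeze":{"type":"number"},"only":{"type":"string"},"quiet":{"type":"boolean"},"lines":{"type":"string"}},"required":["motion"],"additionalProperties":false}. motion is a string of 1 to 20 rows, parted by a bar, with the numbers parted by spaces; each row has 4 numbers: dx, dy, dz in m, then a turn about the tool's z in rad; each row shifts and turns the commanded pose from where the row before left it, along the tool's axes as they then stand; what a row does not reach is not made up. A row lasts 1/12 s, in which the tool goes at most 0.0417 m and 0.125 rad, less where a joint would pass 70% of its speed; a pose out of reach is approached as far as the arm can. aperture is the finger opening in m, set as the call begins (left out keeps the last). The fingers move at their own pace and stop on an object; squeeze is the grip in N (left out, the last holds). Time passes only in rows, so rows that do not move let the fingers close. The tool returns the time, the measured TCP pose, the force, the opening and the grip force at its end. only (a regular expression) keeps the lines of the reply that match it, lines (a string "A,B") keeps lines A to B, and quiet returns only ok. Input that does not fit is refused with a message, and nothing moves.
- robot.get_obs(): the state, without advancing time (a new reading comes with each control period).
- robot.camera(name): name is "side" or "top" or "wrist"; returns a dict with "img" (420x560x3 uint8, red, green, blue), "fx", "fy", "cx", "cy" (pixels), "xyz" and "attitude" of the camera in the world. Camera axes: x right, y down, z forward; pixel columns grow to the right and rows downward; lengths in m; the calibration is good to about 2 mm. A picture is of the moment at which its call begins. There is no depth.
- robot.hand_in(): hands the job in; it is judged then, once.
The state is a dict: "time": time; "q": joint angles; "joint_velocities": joint speeds; "joint_torque": joint torques, N m; "position": TCP position; "tool_rot": TCP orientation; "ft_force": force on the tool from outside, world axes, zero at the start; "moment": the same for the moment, N m; "grip_width": finger opening in m; "grip_force": force on a finger pad.
Only numpy, scipy, OpenCV 4.12 (cv2) and the standard library are available. Lean on these libraries where they do the work, as an engineer would, in place of code of your own. Each camera call takes 0.05 s, during which the arm holds its last target. There are 200 camera calls.

### The job

Slide the jaw of the fixture well back to free the upright steel test bar, lift the bar out by its tang, and lower its blade gently through the slot in the gauge's guard plate until the lower end is about 40 mm below the plate's upper face. Finish while still holding it there, upright and hanging from the gripper: do not let go of it. Leave the other things on the bench where they are.

Things in the scene. Friction and masses are not known exactly. Their poses are not given: they have to be found in the camera images.
- specimen: Bare steel test bar, 0.35 to 0.55 kg, 125 mm tall, upright in the fixture. Lower part (blade): 34 mm along x, 16 mm along y, 70 mm tall. Upper part (tang, centred on it): 24 mm along x, 16 mm along y, from 70 to 125 mm above the underside. Origin: centre of the underside; z up along the bar. Grip the tang across its 16 mm.
- fixture: Dark steel slide-jaw fixture, fixed to the bench; origin on the bench under the bar. Base plate 12 mm thick, x -45 to 45, y -45 to 145 mm. The bar stands on the base plate, its axes along the fixture's; a fixed jaw (-y, top at 60 mm), side cheeks (top at 50 mm) and a wall at +y (top at 32 mm) keep it upright with about 1 mm play, also when the jaw is open.
- jaw_handle (a point): Top centre of the upright handle plate on the sliding jaw, 106 mm above the bench, 85 mm from the bar along the fixture's +y when shut. Plate 14 mm thick along the fixture's y, 30 mm along x, its upper 75 mm free; 41 mm of free space between it and the jaw block (94 mm high). Axes as the fixture's. Grip it from above across its 14 mm.
- jaw (a joint): Travel of the sliding jaw along the fixture's +y, m: 0 is shut on the bar, 0.045 fully back; starts near 0. About 3 N of friction; stays where it is left. When shut, two prongs (top 94 mm above the bench) lie over the blade's shoulders so that the bar cannot be lifted; they are clear from about 0.016.
- gauge: White gauge housing, 150 x 150 mm, 110 mm high, with a low keypad 35 mm high on its -x side; fixed to the bench. Origin: centre of the main housing on the bench; z up.
- slot (a point): Centre of the slot at the upper face of the bare aluminium guard plate (120 mm square) on top of the gauge, 110 mm above the bench. Slot 36 mm along its x, 18 mm along its y (1 mm to spare on each side of the blade), through the 6 mm plate, edges chamfered 1 mm; below it a chamber 70 x 70 mm, floor 90 mm below this point. Axes as the gauge's. The bar may go in either way round.
- collar: Steel collar lying on the bench, 68 mm across, 24 mm high; bystander. Origin: centre of the underside.
- notched_block: Dark steel notched block, 60 x 22 x 22 mm; bystander. Origin: centre of the underside.
- resin_puck: Black resin puck, 32 mm across, 20 mm high; bystander. Origin: centre of the underside.

How it is judged:
On the way, in this order (a step that is already met when the one before it is completed fails the run):
1. the jaw is slid back at least 14 mm (clear of the bar) while the bar still stands in the fixture (value of joint jaw above 0.014 m and z of specimen in the frame of fixture below 0.022 m and horizontal distance between specimen and fixture below 0.01 m and angle between specimen's own z axis and vertical below 0.15 rad), for 0.2 s.
2. the bar is lifted in the fingers so that its underside is clear of the fixture's side walls (height (world z) of specimen above 0.062 m and contact force between specimen and the fingers above 3 N), for 0.1 s.
At the end, for the whole second after the job is handed in: The bar is in the fingers (over 5 N), still (under 20 mm/s), its lower end 28 to 52 mm below the plate's upper face and within 5 mm of the slot's centre in x and y, lined up with the slot within 0.12 rad, upright within 0.10 rad, pressing on the gauge with under 10 N (z of specimen in the frame of slot between -0.052 and -0.028 m and x of specimen in the frame of slot between -0.005 and 0.005 m and y of specimen in the frame of slot between -0.005 and 0.005 m and angle between the x axis of specimen and the x axis of slot, either way round below 0.12 rad and angle between specimen's own z axis and vertical below 0.1 rad and contact force between specimen and the fingers above 5 N and contact force between specimen and gauge below 10 N and linear speed of specimen below 0.02 m/s); the arm keeps its last pose, push and grip.
It fails at once if the bar is forced against the gauge (over 40 N) (contact force between specimen and gauge above 40 N).
It fails at once if the collar is disturbed (moved over 20 mm) (distance of collar from where it was at the start of the episode above 0.02 m).
It fails at once if the notched block is disturbed (moved over 20 mm) (distance of notched_block from where it was at the start of the episode above 0.02 m).
It fails at once if the resin puck is disturbed (moved over 20 mm) (distance of resin_puck from where it was at the start of the episode above 0.02 m).
It also fails if it takes over 59 s, if anything falls off the work surface, if the arm or the gripper's body presses on something with over 40 N, if the wrist force passes 120 N, or if a joint passes its speed limit or range.

## Working session

There is one attempt and no reset: what is moved stays moved. The work goes in short steps, Python scripts to look and compute and a tool call to move; the robot and the scene stay as the last step left them, time stands still between calls to the robot, and variables do not carry over. Pictures are saved under pics/ and viewed, at most 10 in all, crops included, and the job is handed in when it is done.

```bash
ls; mkdir -p pics; cat > h.py <<'E'
import numpy as np, cv2
from scipy.spatial.transform import Rotation as R
from rig import robot
def snap(name,fn):
    c=robot.camera(name); cv2.imwrite(f'pics/{fn}.png',c['img'][:,:,::-1]); 
    np.savez(f'pics/{fn}.npz',**{k:np.array(v) for k,v in c.items()}); return c
def load(fn): return dict(np.load(f'pics/{fn}.npz'))
def rot(c):
    a=np.array(c['attitude'],float); return a if a.shape==(3,3) else R.from_quat(a).as_matrix()
def ray(c,u,v):
    d=np.array([(u-c['cx'])/c['fx'],(v-c['cy'])/c['fy'],1.]); d=rot(c)@d
    return np.array(c['xyz'],float),d/np.linalg.norm(d)
def plane(c,u,v,z):
    o,d=ray(c,u,v); return o+d*(z-o[2])/d[2]
def tri(obs):
    A=np.zeros((3,3));b=np.zeros(3)
    for c,u,v in obs:
        o,d=ray(c,u,v);P=np.eye(3)-np.outer(d,d);A+=P;b+=P@o
    x=np.linalg.solve(A,b); res=[np.linalg.norm(np.cross(x-ray(*t)[0],ray(*t)[1])) for t in obs]
    return x,res
def proj(c,p):
    q=rot(c).T@(np.array(p)-c['xyz']); return q[0]/q[2]*c['fx']+c['cx'],q[1]/q[2]*c['fy']+c['cy']
E
python3 - <<'E'
from h import *
for n in('top','side','wrist'):
    c=snap(n,n+'0'); print(n,c['xyz'],c['attitude'],c['fx'],c['cx'],c['cy'])
print(robot.grip_depth); o=robot.get_obs(); print(o)
E
```

```text
pics
rig.py
top [ 0.44644592 -0.01122646  1.30149781] [-0.70265604  0.71085039 -0.02598723  0.01705515] 532.9056257294321 274.25022127358346 205.59612932872383
side [1.15799136 0.42856484 0.76676626] [ 0.43351056  0.80340731 -0.36354884 -0.18557351] 392.90913790112774 274.30975811785936 208.56802355753288
wrist [ 0.29126811 -0.55730962  0.38441418] [ 0.81328601 -0.56433744 -0.08142834  0.11601098] 293.0549133504984 274.35117237421434 211.17091917842987
0.0187
{'time': 0.15, 'q': array([-1.39148041e+00,  5.28246487e-01,  1.43358123e+00,  2.02018478e-05,
        1.18141537e+00, -1.78490932e-01]), 'joint_velocities': array([-3.07665421e-04, -2.82141476e-03, -3.32440536e-03,  6.76605044e-05,
       -1.01690315e-03,  1.65997556e-03]), 'joint_torque': array([ 6.34884200e-04, -4.40429986e+01, -1.76843029e+01,  6.33541471e-02,
        5.52631693e-02, -1.01328430e-04]), 'position': array([ 0.21882665, -0.58485258,  0.22180872]), 'tool_rot': array([ 9.84039770e-01,  1.77946764e-01,  9.00124838e-06, -8.25220522e-04]), 'ft_force': array([ 0.02561742, -0.02303261, -0.52244045]), 'moment': array([-0.00375032,  0.02452922,  0.02109907]), 'grip_force': 0.0, 'grip_width': 0.08683664760201854}
```

View pics/top0.png

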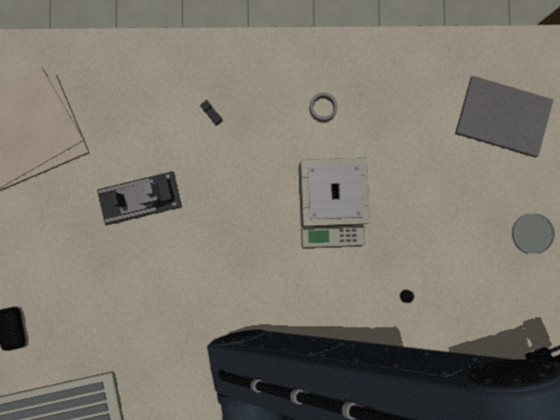

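View pics/side0.png

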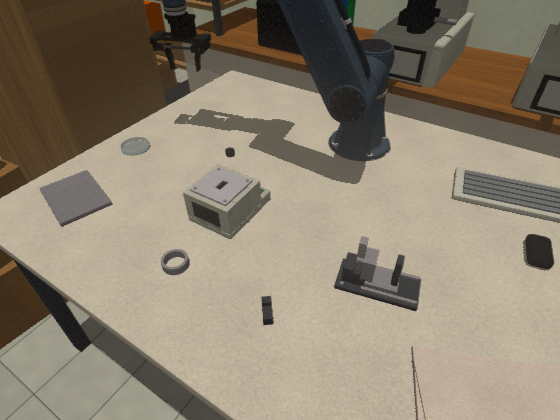

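The top view shows the fixture at about (139,198), with its handle on the left near (118,198). The gauge slot is at (335,191), the ring at (323,107), the notched block at (211,112) and the puck at (407,296). The side view shows the bar at about (363,250), the handle at (398,268) and the slot at (222,185). Next I'll enlarge the fixture.

```bash
python3 - <<'E'
from h import *
t=load('top0');s=load('side0')
a=cv2.resize(t['img'][160:235,90:190],None,fx=4,fy=4,interpolation=cv2.INTER_CUBIC)
b=cv2.resize(s['img'][230:310,330:430],None,fx=4,fy=4,interpolation=cv2.INTER_CUBIC)
m=np.zeros((320,800,3),np.uint8);m[:300,:400]=a;m[:320,400:]=b
m=np.clip(m.astype(float)*1.7,0,255).astype(np.uint8)
cv2.imwrite('pics/crop0.png',m[:,:,::-1])
# slot
for u,v in((335,191),): print(plane(t,u,v,.11))
print(plane(t,139,198,.0),plane(t,118,198,.106))
# slot mask top
g=cv2.cvtColor(t['img'],cv2.COLOR_RGB2GRAY); r=g[170:212,315:355]<70
n,l,st,ce=cv2.connectedComponentsWithStats(r.astype(np.uint8));print(st,ce+[315,170])
E
```

```text
[ 0.55031624 -0.16362498  0.11      ]
[0.54797192 0.3018449  0.        ] [0.54022144 0.32327399 0.106     ]
[[   0    0   40   42 1574]
 [  16   14    8   15  106]] [[334.46886912 190.47013977]
 [334.96226415 190.94339623]]
```

View pics/crop0.png

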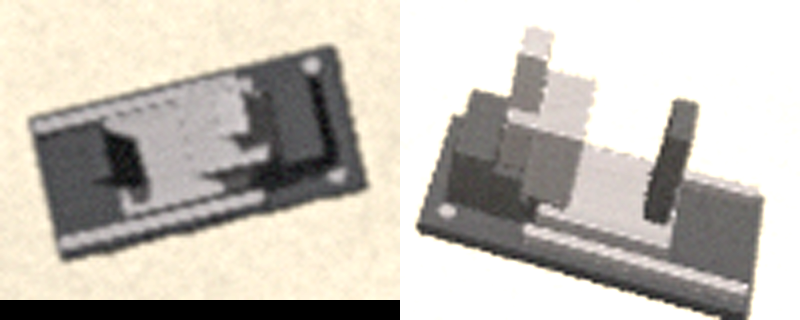

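The left crop shows the base-plate rectangle with corners at about (30,118), (335,45), (367,187) and (63,258), scaled ×4 with offset (90,160). The right crop shows the tang top at about (538,35) and the handle top at about (685,102).

```bash
python3 - <<'E'
from h import *
t=load('top0');s=load('side0')
cr=np.array([(30,118),(335,45),(367,187),(63,258)])/4+[90,160]
P=np.array([plane(t,*p,.012) for p in cr]);print(P.round(3), [np.linalg.norm(P[i]-P[i-1]).round(3) for i in range(4)])
ey=(P[0]-P[1]+P[3]-P[2]);ey/=np.linalg.norm(ey);ex=np.array([ey[1],-ey[0],0])
C=P.mean(0);O=C-ey*.05;print('yaw',np.arctan2(ex[1],ex[0]),'O',O,'handle',O+ey*.085)
for h,p in(('bar top',O*[1,1,0]+[0,0,.137]),('handle',(O+ey*.085)*[1,1,0]+[0,0,.106])): print(h,p,proj(t,p),proj(s,p))
# gauge yaw from bright plate
for z,m in((.11,None),):
    hsv=cv2.cvtColor(t['img'],cv2.COLOR_RGB2HSV); sub=t['img'][150:235,295:375].astype(int)
    g=(sub.max(2)-sub.min(2)<12)&(sub.sum(2)>390)
    g=cv2.morphologyEx(g.astype(np.uint8),cv2.MORPH_CLOSE,np.ones((9,9)))
    cs,_=cv2.findContours(g,0,2);c=max(cs,key=cv2.contourArea);rr=cv2.minAreaRect(c);print(rr)
    b=cv2.boxPoints(rr)+[295,150];Q=np.array([plane(t,*p,.11) for p in b]);print(Q.round(4),Q.mean(0))
    print([np.arctan2(*(Q[i]-Q[i-1])[[1,0]]).round(3) for i in range(4)],[np.linalg.norm(Q[i]-Q[i-1]).round(3) for i in range(4)])
o=robot.get_obs();T=R.from_quat(o['tool_rot']);w=load('wrist0')
print('cam in tool',T.inv().apply(w['xyz']-o['position']),(T.inv().as_matrix()@rot(w)).round(3))
E
```

```text
[[0.569 0.399 0.012]
 [0.611 0.215 0.012]
 [0.525 0.196 0.012]
 [0.484 0.379 0.012]] [np.float64(0.087), np.float64(0.189), np.float64(0.089), np.float64(0.187)]
yaw 0.223227353856911 O [0.55820842 0.24838538 0.012     ] handle [0.53939129 0.33127637 0.012     ]
bar top [0.55820842 0.24838538 0.137     ] (np.float64(148.43656620657768), np.float64(188.35789583567814)) (np.float64(362.4954634079521), np.float64(239.26877065447488))
handle [0.53939129 0.33127637 0.106     ] (np.float64(114.41431854309221), np.float64(198.40868484535602)) (np.float64(399.24221705397326), np.float64(258.6935348312153))
((41.45946502685547, 37.74324035644531), (58.38897705078125, 58.58242416381836), 88.15238952636719)
[[ 0.6222 -0.1001  0.11  ]
 [ 0.6252 -0.2324  0.11  ]
 [ 0.4933 -0.2337  0.11  ]
 [ 0.4906 -0.1022  0.11  ]] [ 0.55784708 -0.16709855  0.11      ]
[np.float64(0.016), np.float64(-1.548), np.float64(-3.132), np.float64(1.592)] [np.float64(0.132), np.float64(0.132), np.float64(0.132), np.float64(0.131)]
cam in tool [ 0.07755029 -0.00069222 -0.1625804 ] [[-0.    -0.96  -0.281]
 [ 1.    -0.    -0.   ]
 [-0.    -0.281  0.96 ]]
```

```bash
cat >> h.py <<'E'
def go(p,ang=None):
    o=robot.get_obs();T=R.from_quat(o['tool_rot']);x=T.apply([1,0,0]);a=np.arctan2(x[1],x[0])
    t=0 if ang is None else -((ang-a+np.pi/2)%np.pi-np.pi/2)
    T2=T*R.from_rotvec([0,0,t]); d=np.array(p)-o['position']
    print('t',o['time'],'ang',a.round(4),'turn',round(t,4),'now',o['position'].round(4),'after turn d',T2.inv().apply(d).round(4),'dist',np.linalg.norm(d).round(3))
E
python3 -c "
from h import *
go([.52,-.19,.25],.223)"
```

```text
t 0.15 ang 0.3578 turn 0.1348 now [ 0.2188 -0.5849  0.2218] after turn d [ 0.381  -0.3185 -0.0276] dist 0.497
```

Emit:
jog_arm(
  motion="0 0 0 0.12 | 0 0 0 0.0148 | 0.0272 -0.0227 -0.002 0 | 0.0272 -0.0227 -0.002 0 | 0.0272 -0.0227 -0.002 0 | 0.0272 -0.0227 -0.002 0 | 0.0272 -0.0227 -0.002 0 | 0.0272 -0.0227 -0.002 0 | 0.0272 -0.0227 -0.002 0 | 0.0272 -0.0227 -0.002 0 | 0.0272 -0.0227 -0.002 0 | 0.0272 -0.0227 -0.002 0 | 0.0272 -0.0227 -0.002 0 | 0.0272 -0.0227 -0.002 0 | 0.0272 -0.0227 -0.002 0 | 0.0272 -0.0227 -0.002 0 | 0 0 0 0 | 0 0 0 0",
)

```text
time: 1.65
position: [0.5207, -0.1897, 0.2505]
tool_rot: [0.993, 0.114, -0.0, 0.0]
ft_force: [-0.4, -0.2, -0.3]
grip_width: 0.0875
grip_force: 0.0
```

```bash
python3 -c "
from h import *
snap('wrist','w1');go([.52,-.12,.25],.223)"
```

```text
t 1.7 ang 0.2263 turn 0.0033 now [ 0.5199 -0.1908  0.2503] after turn d [ 0.0157 -0.069   0.0003] dist 0.071
```

View pics/w1.png

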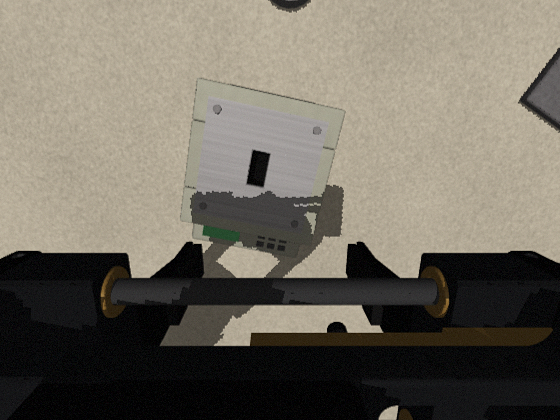

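The slot appears as a black rectangle centred near (258,168), with clean edges. I'll take a second view 70 mm further along.

Emit:
jog_arm(
  motion="0.008 -0.034 0 0 | 0.008 -0.034 0 0 | 0 0 0 0 | 0 0 0 0",
)

```text
time: 2.03
position: [0.5195, -0.1213, 0.2504]
tool_rot: [0.994, 0.112, -0.001, 0.0]
ft_force: [-0.1, 0.2, -0.5]
grip_width: 0.087
grip_force: 0.0
```

```bash
cat >> h.py <<'E'
def slotpts(c,u,v,thr=45,r=40):
    g=cv2.cvtColor(c['img'],cv2.COLOR_RGB2GRAY)
    u,v=int(u),int(v);m=(g[v-r:v+r,u-r:u+r]<thr).astype(np.uint8)
    n,l,st,ce=cv2.connectedComponentsWithStats(m);k=l[r,r]
    cs,_=cv2.findContours((l==k).astype(np.uint8),0,2);b=cv2.boxPoints(cv2.minAreaRect(max(cs,key=cv2.contourArea)))
    return ce[k]+[u-r,v-r],b+[u-r,v-r],st[k,4]
E
python3 - <<'E'
from h import *
b=snap('wrist','w2');a=load('w1')
p=plane(a,258,168,.11);print(p,proj(b,p))
ca,ba,sa=slotpts(a,258,168);cb,bb,sb=slotpts(b,*proj(b,p))
print(ca,sa,cb,sb); X,res=tri([(a,*ca),(b,*cb)]);print(X,res)
t=load('top0');print(tri([(a,*ca),(b,*cb),(t,334.96,190.94)]))
for c,bx in((a,ba),(b,bb)):
    Q=np.array([plane(c,*q,.11) for q in bx]);print(Q.mean(0).round(4),[np.linalg.norm(Q[i]-Q[i-1]).round(4) for i in range(4)],[np.arctan2(*(Q[i]-Q[i-1])[[1,0]]).round(3) for i in range(4)])
go([.545,.24,.27],.223)
E
```

```text
[ 0.55099685 -0.16467873  0.11      ] (np.float64(321.9917953462875), np.float64(181.40577829680007))
[257.70804196 168.08216783] 572 [321.26062847 181.5194085 ] 541
[ 0.55048573 -0.16435772  0.10801988] [np.float64(6.425688172209717e-05), np.float64(6.425688172202204e-05)]
(array([ 0.55054259, -0.1641574 ,  0.10812246]), [np.float64(0.00020335498041188828), np.float64(0.00020524870326564816), np.float64(0.0003847247609410886)])
[ 0.5506 -0.1644  0.11  ] [np.float64(0.0179), np.float64(0.0351), np.float64(0.0173), np.float64(0.0352)] [np.float64(1.598), np.float64(0.007), np.float64(-1.537), np.float64(-3.118)]
[ 0.5502 -0.1641  0.11  ] [np.float64(0.0172), np.float64(0.0358), np.float64(0.0167), np.float64(0.036)] [np.float64(1.546), np.float64(0.017), np.float64(-1.588), np.float64(-3.109)]
t 2.0833 ang 0.2231 turn 0.0001 now [ 0.5201 -0.1224  0.2506] after turn d [ 0.1045 -0.3479 -0.0198] dist 0.364
```

Emit:
jog_arm(
  motion="0.0104 -0.0348 -0.002 0 | 0.0104 -0.0348 -0.002 0 | 0.0104 -0.0348 -0.002 0 | 0.0104 -0.0348 -0.002 0 | 0.0104 -0.0348 -0.002 0 | 0.0104 -0.0348 -0.002 0 | 0.0104 -0.0348 -0.002 0 | 0.0104 -0.0348 -0.002 0 | 0.0104 -0.0348 -0.002 0 | 0.0104 -0.0348 -0.002 0 | 0 0 0 0 | 0 0 0 0",
)

```text
time: 3.08
position: [0.546, 0.2409, 0.2704]
tool_rot: [0.994, 0.112, 0.0, 0.0]
ft_force: [0.7, -0.9, -0.8]
grip_width: 0.0869
grip_force: 0.0
```

```bash
python3 -c "
from h import *
snap('wrist','w3')"
```

Emit:
jog_arm(
  motion="0 -0.035 0 0 | 0 -0.035 0 0 | 0 0 0 0 | 0 0 0 0",
)

```text
time: 3.47
position: [0.5298, 0.3081, 0.2703]
tool_rot: [0.994, 0.111, -0.0, 0.001]
ft_force: [0.4, -0.1, 0.9]
grip_width: 0.0874
grip_force: 0.0
```

```bash
python3 - <<'E'
from h import *
snap('wrist','w4')
ims=[cv2.resize(load(k)['img'][60:260,140:420],None,fx=1.4286,fy=1.4286) for k in('w3','w4')]
m=np.clip(np.hstack(ims).astype(float)*1.6,0,255).astype(np.uint8);cv2.imwrite('pics/w34.png',m[:,:,::-1]);print(m.shape)
E
```

```text
(286, 800, 3)
```

View pics/w34.png

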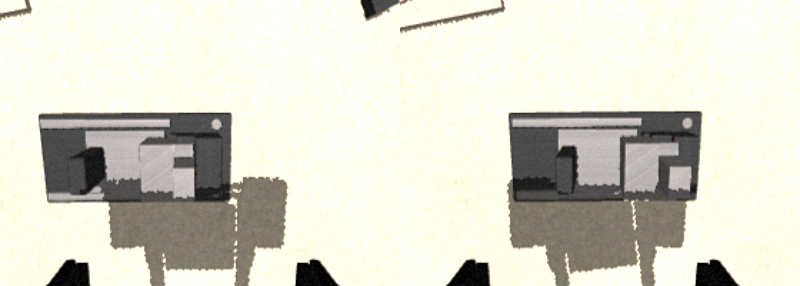

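```bash
python3 - <<'E'
from h import *
ims=[cv2.resize(load(k)['img'][150:206,x0:x0+80],None,fx=5,fy=5,interpolation=cv2.INTER_NEAREST) for k,x0 in(('w3',180),('w4',234))]
m=np.hstack(ims).astype(float)/255;m=np.clip(m**.5*255,0,255).astype(np.uint8);cv2.imwrite('pics/w34b.png',m[:,:,::-1])
ims=[cv2.resize(load(k)['img'][150:206,x0:x0+80],None,fx=5,fy=5,interpolation=cv2.INTER_NEAREST) for k,x0 in(('w3',226),('w4',280))]
n=np.hstack(ims).astype(float)/255;n=np.clip(n**.7*255,0,255).astype(np.uint8);cv2.imwrite('pics/w34b.png',np.vstack([m,n])[:,:,::-1])
E
```

```text
(no output)
```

View pics/w34b.png

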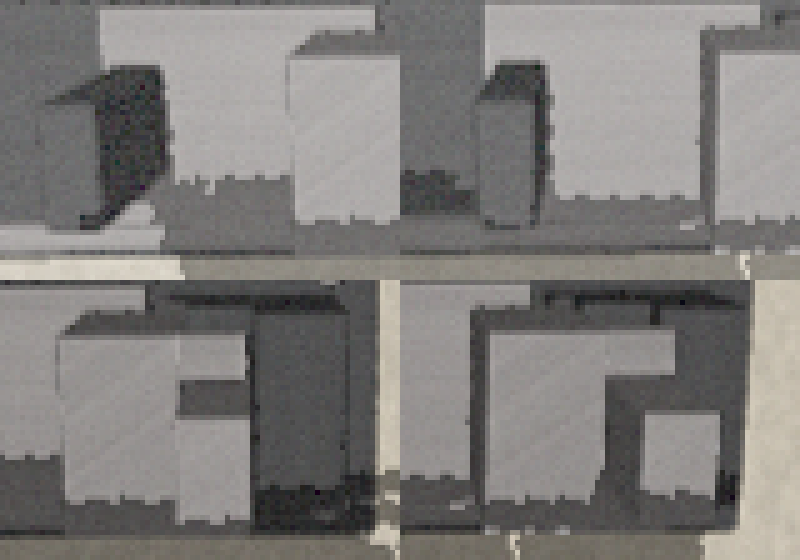

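Top row: the handle's top face is centred at pixel (194.4,183.0) in w3 and (255.4,182.6) in w4. Bottom row: the tang's top face is at about (268.8,188.8) in w3 and (335.8,188.4) in w4, with its far edge partly in shadow.

```bash
python3 - <<'E'
from h import *
a,b=load('w3'),load('w4')
H,r=tri([(a,194.4,183),(b,255.4,182.6)]);print('handle',H,r)
B,r2=tri([(a,268.8,188.8),(b,335.8,188.4)]);print('tang',B,r2)
H2=(plane(a,194.4,183,.106)+plane(b,255.4,182.6,.106))/2;B2=(plane(a,268.8,188.8,.137)+plane(b,335.8,188.4,.137))/2
print(H2,B2,np.linalg.norm((H2-B2)[:2]),np.arctan2(-(H2-B2)[0],(H2-B2)[1]))
Hb=[plane(a,180+x/5,150+y/5,.106) for x,y in((42,102),(97,102),(100,228),(48,228))];print([np.linalg.norm(Hb[i]-Hb[i-1]).round(4) for i in range(4)])
E
```

```text
handle [0.54012014 0.33290545 0.1055173 ] [np.float64(0.00026339499990020654), np.float64(0.0002633949999001315)]
tang [0.55868216 0.25017578 0.13633383] [np.float64(0.0003293452322374138), np.float64(0.0003293452322374058)]
[0.54022908 0.33284089 0.106     ] [0.55880643 0.25026314 0.137     ] 0.08464160665553565 0.22128402275707335
[np.float64(0.0289), np.float64(0.0123), np.float64(0.0289), np.float64(0.0119)]
```

The measurements agree with the given heights (105.5 and 136.3 mm), the 84.6 mm spacing and the yaw of 0.221. Next I'll go above the handle with a narrower opening, because there is only 41 mm of free space beside it.

```bash
python3 -c "
from h import *
go([.5402,.3328,.15],.2215)"
```

```text
t 3.5167 ang 0.2218 turn 0.0003 now [0.53   0.3074 0.2703] after turn d [ 0.0156 -0.0227  0.1203] dist 0.123
```

Emit:
jog_arm(
  motion="0.0078 -0.0114 0.02 0 | 0.0078 -0.0113 0.02 0 | 0 0 0.025 0 | 0 0 0.025 0 | 0 0 0.03 0 | 0 0 0 0 | 0 0 0 0 | 0 0 0 0",
  aperture=0.04,
)

```text
time: 4.18
position: [0.5413, 0.3338, 0.1519]
tool_rot: [0.994, 0.11, 0.001, -0.0]
ft_force: [-0.5, 0.4, 0.2]
grip_width: 0.0437
grip_force: 0.0
```

```bash
python3 -c "
from h import *
go([.5402,.3328,.0755],.2215)"
```

```text
t 4.1833 ang 0.2211 turn -0.0004 now [0.5413 0.3338 0.1519] after turn d [-0.0015  0.0007  0.0764] dist 0.076
```

Emit:
jog_arm(
  motion="0 0 0.02 0 | 0 0 0.02 0 | 0 0 0.018 0 | 0 0 0.017 0 | 0 0 0 0 | 0 0 0 0",
)

```text
time: 4.68
position: [0.5408, 0.3348, 0.077]
tool_rot: [0.994, 0.111, 0.001, -0.0]
ft_force: [-0.3, 0.6, -0.4]
grip_width: 0.0399
grip_force: 0.0
```

Emit:
jog_arm(
  motion="0 0 0 0 | 0 0 0 0 | 0 0 0 0 | 0 0 0 0 | 0 0 0 0 | 0 0 0 0",
  aperture=0,
  squeeze=20,
)

```text
time: 5.18
position: [0.5403, 0.3346, 0.0764]
tool_rot: [0.994, 0.112, 0.001, 0.0]
ft_force: [0.1, -1.5, 4.2]
grip_width: 0.0137
grip_force: 20.0
```

Gripped at 13.7 mm. Now I'll slide the jaw back 38 mm.

Emit:
jog_arm(
  motion="0 -0.004 0 0 | 0 -0.006 0 0 | 0 -0.007 0 0 | 0 -0.007 0 0 | 0 -0.007 0 0 | 0 -0.007 0 0 | 0 0 0 0 | 0 0 0 0 | 0 0 0 0 | 0 0 0 0",
)

```text
time: 6.02
position: [0.5312, 0.3734, 0.0764]
tool_rot: [0.994, 0.111, 0.0, -0.001]
ft_force: [-0.7, 0.7, 5.3]
grip_width: 0.014
grip_force: 20.0
```

Emit:
jog_arm(
  motion="0 0 0 0 | 0 0 0 0 | 0 0 0 0 | 0 0 0 0",
  aperture=0.04,
)

```text
time: 6.35
position: [0.531, 0.3719, 0.0751]
tool_rot: [0.994, 0.111, -0.0, 0.0]
ft_force: [-0.8, 0.0, -0.3]
grip_width: 0.0327
grip_force: 0.0
```

```bash
python3 -c "
from h import *
go([.5588,.2502,.20],.2215)"
```

```text
t 6.35 ang 0.2227 turn 0.0012 now [0.531  0.3719 0.0751] after turn d [ 0.0003  0.1248 -0.1249] dist 0.177
```

Emit:
jog_arm(
  motion="0 0 -0.035 0 | 0 0 -0.035 0 | 0 0 -0.035 0 | 0 0.02 -0.02 0 | 0 0.035 0 0 | 0 0.035 0 0 | 0 0.0348 0 0 | 0 0 0 0 | 0 0 0 0 | 0 0 0 0",
)

```text
time: 7.18
position: [0.5588, 0.2502, 0.2004]
tool_rot: [0.994, 0.111, -0.0, -0.0]
ft_force: [-0.7, -0.0, -0.9]
grip_width: 0.0399
grip_force: 0.0
```

```bash
python3 -c "
from h import *
b=snap('wrist','w5');B=[.5588,.2502,.1366];print(proj(b,B))
x=int(proj(b,B)[0])-70
im=cv2.resize(b['img'][140:240,x:x+140],None,fx=5,fy=5);cv2.imwrite('pics/w5c.png',(np.clip((im/255.)**.6*255,0,255).astype(np.uint8))[:,:,::-1]);print(x)
go([.5588,.2502,.099],.2215)"
```

```text
(np.float64(275.1851205561639), np.float64(224.35420710501862))
205
t 7.2333 ang 0.2232 turn 0.0017 now [0.5587 0.2508 0.2003] after turn d [0.     0.0007 0.1013] dist 0.101
```

View pics/w5c.png

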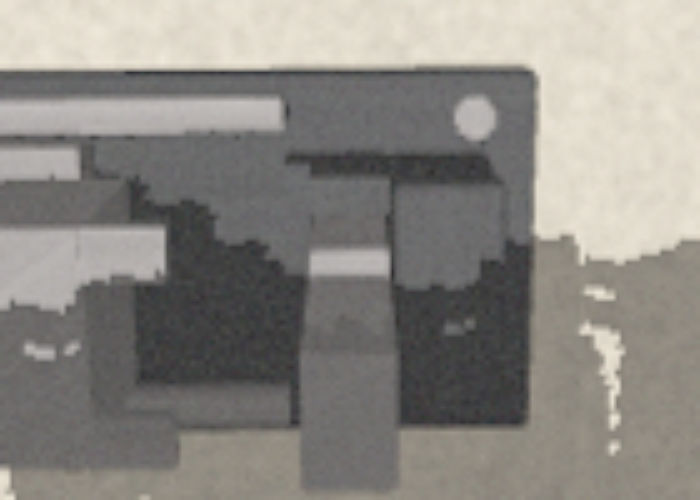

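The jaw is clear. The tang top is centred at (274.8,224.2) against a predicted (275.2,224.4), so the alignment is good. I'll descend and grip.

Emit:
jog_arm(
  motion="0 0 0.025 0 | 0 0 0.025 0 | 0 0 0.025 0 | 0 0 0.016 0 | 0 0 0.01 0 | 0 0 0 0 | 0 0 0 0",
)

```text
time: 7.82
position: [0.5587, 0.2511, 0.0994]
tool_rot: [0.994, 0.112, -0.0, -0.0]
ft_force: [0.0, -0.1, -0.3]
grip_width: 0.0399
grip_force: 0.0
```

Emit:
jog_arm(
  motion="0 0 0 0 | 0 0 0 0 | 0 0 0 0 | 0 0 0 0 | 0 0 0 0 | 0 0 0 0",
  aperture=0,
  squeeze=40,
)

```text
time: 8.32
position: [0.5594, 0.2503, 0.1003]
tool_rot: [0.994, 0.111, 0.001, -0.0]
ft_force: [-0.5, -0.2, 2.9]
grip_width: 0.0157
grip_force: 40.0
```

Emit:
jog_arm(
  motion="0 0 -0.005 0 | 0 0 -0.01 0 | 0 0 -0.015 0 | 0 0 -0.015 0 | 0 0 -0.015 0 | 0 0 -0.02 0 | 0 0 -0.02 0 | 0 0 -0.02 0 | 0 0 -0.02 0 | 0 0 -0.01 0 | 0 0 0 0 | 0 0 0 0",
)

```text
time: 9.32
position: [0.5585, 0.2501, 0.2495]
tool_rot: [0.994, 0.111, -0.0, 0.0]
ft_force: [-0.6, 0.1, -4.5]
grip_width: 0.0157
grip_force: 40.0
```

```bash
python3 -c "
from h import *
go([.5504,-.1643,.25],.02)"
```

```text
t 9.3167 ang 0.223 turn 0.203 now [0.5585 0.2501 0.2495] after turn d [-0.0163  0.4141 -0.0005] dist 0.414
```

Emit:
jog_arm(
  motion="0 0 0 0.06 | 0 0 0 0.08 | 0 0 0 0.063 | -0.001 0.012 0 0 | -0.001 0.024 0 0 | -0.001 0.034 0 0 | -0.0015 0.04 0 0 | -0.0015 0.04 0 0 | -0.0015 0.04 0 0 | -0.0015 0.04 0 0 | -0.0015 0.04 0 0 | -0.0015 0.04 0 0 | -0.0015 0.04 0 0 | -0.001 0.034 0 0 | -0.001 0.02 0 0 | -0.0008 0.0101 0 0 | 0 0 0 0 | 0 0 0 0 | 0 0 0 0 | 0 0 0 0",
)

```text
time: 10.98
position: [0.5506, -0.1622, 0.2493]
tool_rot: [1.0, 0.011, -0.0, -0.001]
ft_force: [-1.1, -0.1, -3.7]
grip_width: 0.0157
grip_force: 40.0
```

```bash
python3 -c "
from h import *
go([.5504,-.1643,.25],.02)
for n in('wrist','side','top'):
  c=snap(n,n+'6');print(n,proj(c,[.5504,-.1643,.11]),proj(c,[.5504,-.1643,.164]))
w=load('wrist6')['img'][100:400,130:430];s=load('side6');u,v=map(int,proj(s,[.5504,-.1643,.14]));s=s['img'][v-50:v+50,u-50:u+50]
t=load('top6');u2,v2=map(int,proj(t,[.5504,-.1643,.14]));
m=np.hstack([w,cv2.resize(s,(300,300))]);m=np.clip((m/255.)**.6*255,0,255).astype(np.uint8);print(u,v)
cv2.imwrite('pics/m6.png',m[:,:,::-1])"
```

```text
t 10.9833 ang 0.0223 turn 0.0023 now [ 0.5506 -0.1622  0.2493] after turn d [-0.0002  0.0021 -0.0007] dist 0.002
wrist (np.float64(277.08348632400583), np.float64(201.30425270953864)) (np.float64(277.57874270897076), np.float64(216.49595465542865))
side (np.float64(220.85745342435737), np.float64(184.42191867882718)) (np.float64(218.62858298242685), np.float64(168.160032287732))
top (np.float64(335.29920145355754), np.float64(190.95960159334118)) (np.float64(338.4851391025006), np.float64(188.73701459328643))
219 175
```

View pics/m6.png

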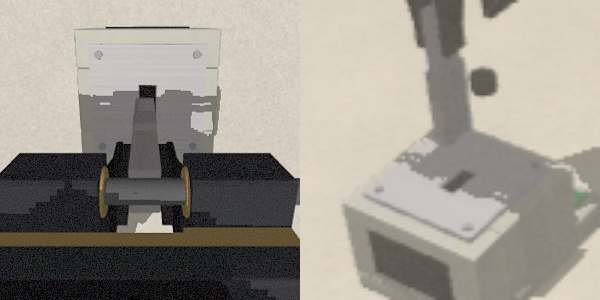

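The bar hangs upright over the slot and is slightly towards +y. I'll lower it to about 15 mm above the plate, then measure its end against the slot in the same picture.

Emit:
jog_arm(
  motion="0 0.001 0.01 0 | 0 0.0005 0.01 0 | 0 0 0.01 0 | 0 0 0.005 0 | 0 0 0 0 | 0 0 0 0 | 0 0 0 0",
)

```text
time: 11.72
position: [0.5512, -0.1659, 0.2146]
tool_rot: [1.0, 0.01, 0.0, 0.0]
ft_force: [0.5, -0.2, -3.9]
grip_width: 0.0158
grip_force: 40.0
```

```bash
python3 -c "
from h import *
go([.5504,-.1643,.25],.02)
for n in('wrist','side'): c=snap(n,n+'7')
w=load('wrist7')['img'][170:250,237:317];s=load('side7')['img'][145:205,180:260]
m=np.hstack([cv2.resize(w,None,fx=5,fy=5,interpolation=cv2.INTER_NEAREST),np.vstack([cv2.resize(s,None,fx=5,fy=5,interpolation=cv2.INTER_NEAREST),np.zeros((100,400,3),np.uint8)])]);m=np.clip((m/255.)**.6*255,0,255).astype(np.uint8)
cv2.imwrite('pics/m7.png',m[:,:,::-1])"
```

```text
t 11.7167 ang 0.0198 turn -0.0002 now [ 0.5512 -0.1659  0.2146] after turn d [-0.0008 -0.0016 -0.0354] dist 0.035
```

View pics/m7.png

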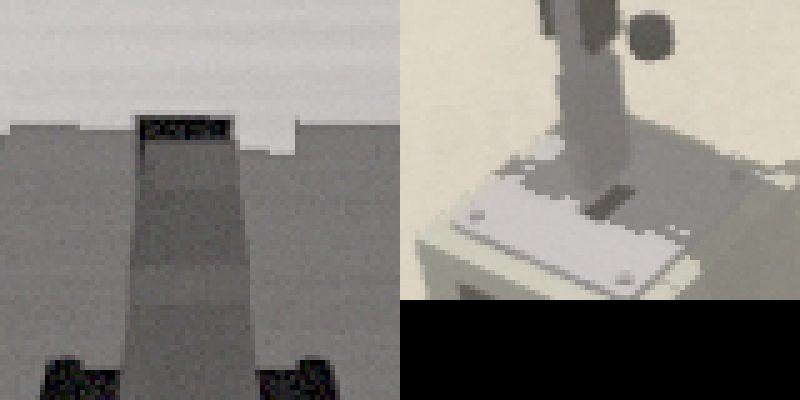

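The left panel shows the slot spanning zoomed x 136–232, with its far edge near y 118. The blade's lower front edge is at y≈140, x 145–235. I'll work out the sub-millimetre offsets from intensity profiles.

```bash
python3 - <<'E'
from h import *
c=load('wrist7');g=cv2.cvtColor(c['img'],cv2.COLOR_RGB2GRAY)
for v in(195,196,197,200,203,206): print(v,g[v,260:290])
print('col',g[188:204,270:278].mean(1).round())
zb=.127
for nm,u,v,z in(('blade L/R edge',266,198,zb),('R',283.6,198,zb),('slot far inner',274,193.9,.110),('slot far outer',274,193,.11)): print(nm,plane(c,u,v,z).round(4))
P=[.5504,-.1643,.11];print(c['xyz'],proj(c,np.array(P)+[.018,0,0]),proj(c,np.array(P)+[.018,.009,0]),proj(c,np.array(P)+[.018,-.009,0]))
E
```

```text
195 [144 144 142 118  51   0   5   9  15   0   5  17   5  16   0   7   8   8
   4   2   7   0   8  71 148 162 159 161 159 162]
196 [ 66  66  67  62  34   0  15  12   4   1   4   0  12  12   0   2   3   8
  15   3   3   0  20  81 149 165 163 163 165 165]
197 [ 70  71  77  66  46   0   9   5  13  17  14   9   8  16   2  15   9  15
  18  10  18  12  18  71 132 173 171 166 162 167]
200 [73 73 73 68 39 18 48 46 50 50 51 48 50 49 50 53 52 54 48 51 53 51 52 50
 68 66 64 66 66 66]
203 [73 78 75 71 47 33 38 38 51 48 49 51 46 53 46 52 51 52 54 50 51 52 50 52
 57 72 77 69 76 72]
206 [69 72 69 67 53 39 40 40 52 52 48 51 50 52 53 52 55 54 51 52 50 55 52 51
 58 76 72 66 69 73]
col [162. 162. 167. 171. 147.  32.   1.   8.   5.  11.  38.  51.  51.  50.
  50.  50.]
blade L/R edge [ 0.5672 -0.1576  0.127 ]
R [ 0.5675 -0.173   0.127 ]
slot far inner [ 0.5672 -0.1646  0.11  ]
slot far outer [ 0.568  -0.1646  0.11  ]
[ 0.62845787 -0.16358627  0.3773479 ] (np.float64(273.7342302440074), np.float64(192.60558467817737)) (np.float64(264.08925729940876), np.float64(192.4236169529014)) (np.float64(283.3754670531834), np.float64(192.78748191532776))
```

The blade is about 0.9 mm too far along tool +y, and x is good. I'll correct that and descend slowly.

Emit:
jog_arm(
  motion="0 -0.0009 0 0 | 0 0 0 0 | 0 0 0.004 0 | 0 0 0.004 0 | 0 0 0.003 0 | 0 0 0.002 0 | 0 0 0.002 0 | 0 0 0.001 0 | 0 0 0.001 0 | 0 0 0.001 0 | 0 0 0.001 0 | 0 0 0 0 | 0 0 0 0",
)

```text
time: 12.9
position: [0.5509, -0.1647, 0.1956]
tool_rot: [1.0, 0.01, 0.0, 0.0]
ft_force: [-0.2, -0.5, -4.1]
grip_width: 0.0156
grip_force: 40.0
```

```bash
python3 - <<'E'
from h import *
c=snap('wrist','wrist8');g=cv2.cvtColor(c['img'],cv2.COLOR_RGB2GRAY)
for v in range(190,204,2): print(v,g[v,258:292])
print(robot.get_obs()['ft_force'],robot.get_obs()['moment'])
E
```

```text
190 [164 164 159 162 165 162 164 162 165 163 161 162 163 164 164 164 165 160
 162 161 165 157 157 162 161 165 160 166 161 163 159 162 162 162]
192 [164 163 163 164 162 164 163 160 164 160 167 164 159 163 164 164 162 161
 161 164 161 159 159 163 164 162 160 165 163 160 163 160 160 162]
194 [162 164 169 165 171 170 167 168 165 168 163 164 164 163 162 164 164 169
 166 167 164 165 163 164 165 162 165 165 166 159 162 162 163 163]
196 [173 172 163  57  67  67  70  65  84 166 166 168 162 161 161 159 162 162
 162 165 166 159 166 158 164 161 159 160 161 165 165 166 162 165]
198 [ 64  65  61  69  72  71  61  19  38  52  49  46  45  49  43  49  49  49
  46  49  46  46  46  45  47  36  22  83 146 158 161 158 163 156]
200 [ 75  69  73  70  74  75  64  27  45  45  46  48  51  46  48  55  51  50
  50  48  53  55  51  49  55  47  14  91 145 166 161 166 163 162]
202 [ 74  71  75  77  71  72  65  43  42  43  48  50  53  56  52  57  53  54
  50  52  53  54  52  53  53  52  27  79 134 150 147 145 146 150]
[-0.35488025 -0.28309339 -3.81635602] [ 0.00156495 -0.02260502 -0.05044719]
```

The blade has entered with gaps on both sides and no contact force. I'll continue down.

Emit:
jog_arm(
  motion="0 0 0.001 0 | 0 0 0.001 0 | 0 0 0.002 0 | 0 0 0.002 0 | 0 0 0.002 0 | 0 0 0.002 0 | 0 0 0.002 0 | 0 0 0 0",
)

```text
time: 13.62
position: [0.5506, -0.1646, 0.183]
tool_rot: [1.0, 0.01, -0.001, -0.0]
ft_force: [0.2, 0.8, -3.5]
grip_width: 0.0158
grip_force: 40.0
```

Emit:
jog_arm(
  motion="0 0 0 0 | 0 0 0 0",
)

```text
time: 13.78
position: [0.551, -0.1648, 0.1836]
tool_rot: [1.0, 0.01, 0.0, 0.0]
ft_force: [-0.0, 0.1, -4.1]
grip_width: 0.016
grip_force: 40.0
```

Emit:
jog_arm(
  motion="0 0 0.002 0 | 0 0 0.003 0 | 0 0 0.003 0 | 0 0 0.003 0 | 0 0 0.003 0 | 0 0 0.003 0 | 0 0 0.003 0 | 0 0 0.002 0 | 0 0 0.002 0 | 0 0 0.001 0 | 0 0 0 0 | 0 0 0 0 | 0 0 0 0 | 0 0 0 0",
)

```text
time: 14.95
position: [0.5511, -0.1648, 0.1588]
tool_rot: [1.0, 0.01, 0.0, 0.0]
ft_force: [-0.1, -0.3, -3.7]
grip_width: 0.0158
grip_force: 40.0
```

```bash
python3 - <<'E'
from h import *
c=snap('side','side9');o=robot.get_obs();print(o['position'],o['ft_force'],o['joint_velocities'].round(3))
w=snap('wrist','wrist9')['img'][150:250,217:337]
m=np.hstack([cv2.resize(w,(400,333)),cv2.resize(c['img'][130:213,170:270],(400,333))]);cv2.imwrite('pics/m9.png',np.clip((m/255.)**.6*255,0,255).astype(np.uint8)[:,:,::-1])
E
```

```text
[ 0.55102412 -0.16480532  0.15873219] [ 0.83145567 -0.620555   -4.24765088] [-0.     0.001  0.001  0.     0.002 -0.001]
```

View pics/m9.png

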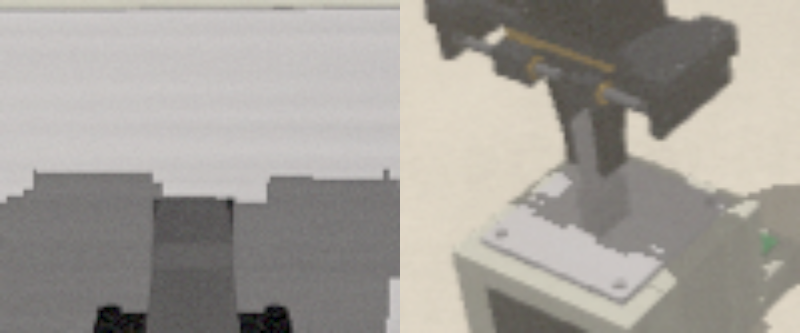

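The blade sits upright in the slot, with gaps at (155,205) and (233,205) in the left panel. It is about 39 mm deep, and the wrist force shows only the bar's weight.

```bash
python3 -c "
from rig import robot
print(robot.hand_in())"
```

```text
the job is handed in; nothing more can be done
None
```

I handed the job in with the jaw slid back about 38 mm and the bar still gripped at 40 N, upright in the slot with its lower end about 39 mm below the plate's upper face; the wrist force showed only the bar's weight, and no verdict was returned.

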